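# Find the flush battery catch under the counter scale and press it

## Task

The kitchen scale lies face down on the counter so that its batteries can be changed. With a fingertip, first touch its flat underside panel, then feel across it to the one round plate that is sunk a little below the surface and press that plate all the way in, so that the battery door springs ajar by itself. Then take your hand away; do not touch the door, do not pick up anything, and leave the things round the scale as they stand.

Things in the scene. Friction and masses are not known exactly. Their poses are not given: they have to be found in the camera images.
- scale: Counter scale lying face down, immovable. 250 x 320 mm (x, y) platter below; its flat 240 x 300 mm grey underside panel faces up, 75 mm above the counter. Origin: centre, at counter level; x from the row of round holes towards the battery door, y along the row. Four rubber feet, 22 mm across, 6 mm high, at x +-104, y +-134 mm. The strip of panel at x -120 to -76 mm is flat and bare.
- catch: The concealed catch with its push plate. Four round holes, 52 mm across, lie in a row on the panel at scale x = -50, y = -99, -33, 33, 99 mm: any one of them holds the catch, the other three hold fixed coin-slot caps. Origin: on the hole's axis, 14.5 mm below the panel surface; axes as the scale's.
- release_top (a point): Centre of the upper face of the push plate: a plain round grey disc, 50 mm across, without any slot, 3 mm below the panel surface until pressed; it moves down with the plate. The hole round it (52 mm) is rigid, so the fingertip must fit inside it.
- release (a joint): Travel of the push plate into the panel, m: 0 = not pressed, 0.006 = fully in (9 mm below the panel surface, at a rigid stop). About 3 to 4 N moves it; it has no return spring and stays where it is pushed.
- cap1: Fixed grey cap, 50 mm across, level with the panel, with a black straight coin slot 34 x 4 mm. Rigid, does not move. Origin on its axis 14 mm below the panel surface.
- cap2: A second cap like cap1.
- cap3: A third cap like cap1.
- battery_bay: Battery bay with its grey door (98 x 148 mm, 4 mm thick, level with the panel when shut, three short black lines near its free edge). Origin and axes are the scale's. The door covers x = -4 to 94, y = -74 to 74 mm of the panel; its hinge is the edge nearest the row of holes, and its far edge rises.
- door_free_edge (a point): Middle of the door's free (far) edge, on its upper face; level with the panel when shut, about 33 mm higher when ajar.
- battery_door (a joint): Opening angle of the battery door, rad: 0 = shut and locked, about 0.35 = ajar. It is moved by the catch alone: it rises in step with the plate and stays ajar when the plate is left in.
- cell1: Fresh battery cell standing on the counter to the scale's +y side, 33 mm across, 60 mm high, loose. Origin under its foot. Leave it alone.
- cell2: Second such cell, beside the first. Leave it alone.
- jar: Small brown glass jar with a steel lid standing on the counter to the scale's -y side, 60 mm across, 85 mm high, loose. Origin under its foot. Leave it alone.
- ramekin: White ceramic cup, 72 mm across at the rim, 45 mm high, open, loose, on the counter to the scale's -y side. Origin under its foot. Leave it alone.

How it is judged (in metres and radians):
On the way, in this order (a step that is already met when the one before it is completed fails the run):
1. a fingertip touches the panel or a cap (at least 0.5 N) while the catch is not yet pressed (value of joint release below 0.002 m and (contact force between the fingers and scale above 0.5 N or contact force between the fingers and cap1 above 0.5 N or contact force between the fingers and cap2 above 0.5 N or contact force between the fingers and cap3 above 0.5 N)), for 0.03 s.
2. the finger presses the plate in by at least 5 mm of its 6 (value of joint release above 0.005 m and contact force between the fingers and catch above 0.5 N), for 0.03 s.
At the end, for the whole second after the job is handed in: the push plate is in by at least 4.5 mm, the battery door stands ajar by more than 0.18 rad, and the cells, jar and ramekin stand upright within 15 mm of where they were (value of joint release above 0.0045 m and value of joint battery_door above 0.18 rad and distance of each of cell1, cell2, jar, ramekin from where it was at the start of the episode below 0.015 m and angle between each of cell1, cell2, jar, ramekin's own z axis and vertical below 0.1 rad); the robot touches nothing.
It fails at once if the door is touched (more than 2 N) (contact force between any of the fingers, the arm and battery_bay above 2 N).
It fails at once if a cell, the jar or the ramekin is lifted, carried or pushed more than 15 mm (distance of any of cell1, cell2, jar, ramekin from where it was at the start of the episode above 0.015 m).
It also fails if it takes over 32 s, if anything falls off the work surface, if the arm or the gripper's body presses on something with over 40 N, if the wrist force passes 120 N, or if a joint passes its speed limit or range.

## Robot

A 6-joint arm with a two-finger parallel gripper is mounted at the origin on the work surface. World frame = base frame: x ahead of the robot, y to its left, z up, the work surface at z = 0. Lengths are in m, angles in degrees, forces in N, time in s.
With the tool pointing down it reaches from about 0.3 to 0.75 m from the base axis. Payload 8.5 kg.
Tool frame: the origin (TCP) lies between the finger pads; the fingertips stand 14 mm ahead of it and the grasp point (between the pads) lies 5 mm behind it; x points along the fingers, z is the direction in which the jaws open and shut, and the axes are right-handed (so a half turn about x gives the same grasp; the last joint's range is limited). The gripper opens to 85 mm and grips with 20 to 120 N. Pads are 22 mm wide; open, the fingers measure 114 mm over their backs; the gripper's body (76 mm by 85 mm) begins 54 mm behind the grasp point. The pads swing forward as they close: fully open they stand 13 mm farther back than shut.
Start: joints at [-75.82, 21.807, 74.336, -0, 83.858, -12.336], TCP at [0.246, -0.492, 0.222] pointing down, gripper open.
Joint ranges: [-178.18, 178.18], [-50.72, 133.34], [12.68, 142.11], [-81.47, 261.47], [9.98, 163.14], [-165.26, 165.26]. Speed limits (degrees/s): [136.94, 136.94, 180, 180, 180, 180].

## Interface

Orientations are given as a 3x3 rotation matrix whose columns are the frame's x, y, z axes.
In Python, from rig import env gives the robot as it stands.
- The arm moves only by the shell command python3 -m jog 'ROWS' [FORCE]. ROWS is JSON, a list of rows, each a list of 5 numbers: the opening, from -1 (shut) to 1 (fully open), so that 0 is half open, then the shift along the tool's x, y, z in m, then the turn about the tool's x in rad. In form: [[claw, dx, dy, dz, yaw], ...]. A call has 1 to 20 rows; each row is the pose to reach, as a shift and turn from the pose commanded when the call began, along the tool's axes at that moment; what a row does not reach only later rows make up. A row lasts 1/10 s, in which the tool goes at most 50 mm and 8.59 degrees, less where a joint would pass 70% of its speed; a pose out of reach is approached as far as the arm can. A call with a gripper value outside its range is refused whole. The fingers move at their own pace and stop on an object; FORCE is the grip in N (left out, the last holds). Time passes only in rows, so rows that repeat a pose let the fingers close. It gives the time, the measured TCP pose, the force and the opening at its end, in the units of the state.
- env.observe(): the state, without advancing time (a new reading comes with each control period).
- env.get_image(name): name is "side" or "top"; returns the picture (400x640x3 uint8, red, green, blue); there is no depth.
- env.camera_model(name): a dict with "fx", "fy", "cx", "cy" (pixels), "origin" and "orientation" of the camera in the world. Camera axes: x right, y up, looking along -z (the intrinsics and any distortion apply to the point x, -y, -z); pixel columns grow to the right and rows downward; lengths in m; the calibration is good to about 2 mm. A picture is of the moment at which its call begins. camera_model takes no time and is no camera call.
- env.close_job(): hands the job in, once; it reports no verdict.
The state is a dict: "time_s": time; "q": joint angles; "qvel": joint speeds; "joint_efforts": joint torques, N m; "position": TCP position; "tool_rot": TCP orientation; "ft_force": force on the tool from outside, world axes, zero at the start; "wrist_torque": the same for the moment, N m; "grip_width": finger opening in m.
Only numpy, scipy, OpenCV 4.12 (cv2) and the standard library are available. Lean on these libraries where they do the work, as an engineer would, in place of code of your own. Each camera call takes 0.05 s, during which the arm holds its last target.

## Working session

There is one attempt and no reset: what is moved stays moved. The work goes in short steps, Python scripts to look and compute and a shell command to move; the robot and the scene stay as the last step left them, time stands still between calls to the robot, and variables do not carry over. Pictures are saved under pics/ and viewed, and the job is handed in when it is done.

```bash
mkdir -p pics; python3 - <<'E'
from rig import env
import cv2
for n in("top","side"):
    cv2.imwrite(f"pics/{n}0.png",env.get_image(n)[:,:,::-1]); print(n,env.camera_model(n))
o=env.observe();print(o)
E
```

```text
top {'fx': 452.7689789676579, 'fy': 452.7689789676579, 'cx': 320.94961654863346, 'cy': 207.09124560742666, 'origin': array([0.52756385, 0.01014512, 0.99866412]), 'orientation': array([[ 0.01246557,  0.99753734, -0.06902076],
       [-0.99981489,  0.0134462 ,  0.01376139],
       [ 0.01465557,  0.06883644,  0.9975203 ]])}
side {'fx': 505.49433989792084, 'fy': 505.49433989792084, 'cx': 312.63608451091085, 'cy': 197.66321219712196, 'origin': array([0.41213129, 0.78778187, 0.9271491 ]), 'orientation': array([[-0.9706787 ,  0.18683731, -0.15124376],
       [-0.23989751, -0.71307824,  0.65876294],
       [ 0.01523286,  0.67573016,  0.73699166]])}
{'time_s': 0.1, 'q': array([-7.58212499e+01,  2.18379109e+01,  7.43799073e+01, -2.86113336e-03,
        8.38578057e+01, -1.23348018e+01]), 'qvel': array([-0.0044256 , -0.04248817, -0.14671516,  0.03175523, -0.00746531,
        0.0616263 ]), 'joint_efforts': array([ 3.89423090e-03, -4.49217546e+01, -2.31657994e+01, -1.67097428e-04,
        3.62300714e-03,  1.38059829e-05]), 'position': array([ 0.24544948, -0.49188201,  0.22126917]), 'tool_rot': array([[-3.71440060e-04,  8.94826443e-01,  4.46414044e-01],
       [ 1.26751515e-03,  4.46414138e-01, -8.94825576e-01],
       [-9.99999128e-01,  2.33462498e-04, -1.30002217e-03]]), 'ft_force': array([0.16335326, 1.09972294, 0.13606597]), 'wrist_torque': array([ 0.00148828, -0.02056193, -0.00398807]), 'grip_width': 0.08537005929978844}
```

View pics/top0.png

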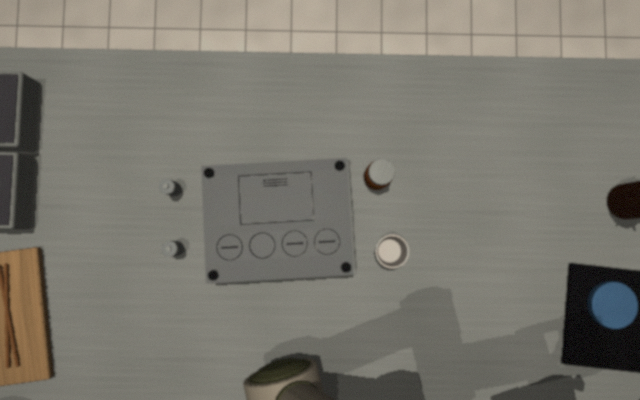

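View pics/side0.png

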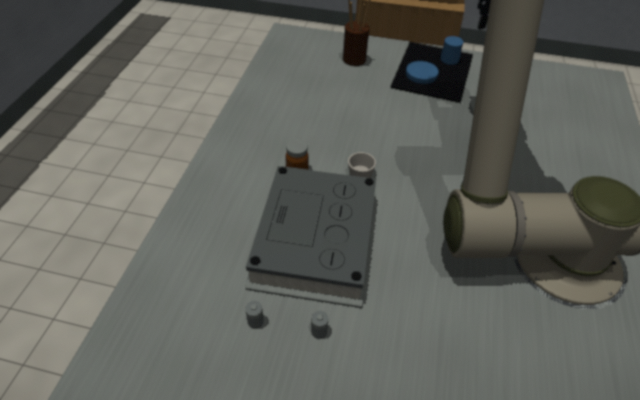

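The top view shows the row of holes. Three have slots, at (230,247), (295,243) and (327,241). The plain disc is at (262,245), second from the left, where left is +y. The feet are at about (208,173), (340,165), (213,275) and (346,267). The cells are on the left, and the jar and ramekin on the right. Next I'll measure the poses.

```bash
cat > h.py <<'E'
import numpy as np,cv2
from rig import env
def ray(n,u,v,z):
    m=env.camera_model(n);d=np.array([(u-m['cx'])/m['fx'],-(v-m['cy'])/m['fy'],-1.]);d=m['orientation']@d
    o=m['origin'];return o+d*(z-o[2])/d[2]
def proj(n,p):
    m=env.camera_model(n);c=m['orientation'].T@(np.array(p)-m['origin'])
    return np.array([m['cx']-m['fx']*c[0]/c[2],m['cy']+m['fy']*c[1]/c[2]])
E
python3 - <<'E'
from h import *
ref=np.array([[104,134],[104,-134],[-104,134],[-104,-134]])/1000
for n,gs in(("top",[(208,173),(340,165),(213,275),(346,267)]),("side",[(255,261),(282,171),(356,276),(369,182)])):
    g=cv2.imread(f"pics/{n}0.png",0);P=[]
    for u,v in gs:
        w=g[v-8:v+9,u-8:u+9].astype(float);t=np.clip(np.median(w)*.65-w,0,None)
        m=(t>0).astype(np.uint8);k,l,s,c=cv2.connectedComponentsWithStats(m)
        j=l[8,8] or 1+np.argmax(s[1:,4]);t=t*(l==j)
        yy,xx=np.mgrid[-8:9,-8:9];uu=u+(t*xx).sum()/t.sum();vv=v+(t*yy).sum()/t.sum()
        P.append(ray(n,uu,vv,.080)[:2])
    P=np.array(P)
    c=P.mean(0);H=(ref).T@(P-c);U,S,V=np.linalg.svd(H);R=(V.T@np.diag([1,np.linalg.det(V.T@U.T)])@U.T)
    print(n,P.round(4).tolist(),'centre',c.round(4),'yaw',np.degrees(np.arctan2(R[1,0],R[0,0])),'res mm',((P-c-ref@R.T)*1000).round(1).tolist())
    for q in[(-50,33),(-50,99),(-98,33),(-50,-33)]:
        X=c+R@np.array(q)/1000;print(q,X.round(4),[proj(k,[*X,.075]).round(1) for k in("top","side")])
for n,u,v,z in(("top",170,187,.06),("top",173,248,.06),("top",380,172,.085),("top",392,250,.045)):print(ray(n,u,v,z))
a=cv2.imread("pics/top0.png");b=cv2.imread("pics/side0.png")
cv2.imwrite("pics/z0.png",np.hstack([cv2.resize(a[140:300,190:370],(400,356)),cv2.resize(b[160:310,240:400],(380,356))]))
E
```

```text
top [[0.6588, 0.2273], [0.6778, -0.0389], [0.452, 0.2127], [0.4708, -0.0539]] centre [0.5648 0.0868] yaw 4.068420409317325 res mm [[-0.3, -0.6], [-0.3, 0.6], [0.4, -0.3], [0.2, 0.3]]
(-50, 33) [0.5126 0.1162] [array([262. , 245.1]), array([336.2, 234. ])]
(-50, 99) [0.5079 0.182 ] [array([229.4, 247. ]), array([331.7, 258.8])]
(-98, 33) [0.4647 0.1128] [array([263.1, 268.8]), array([358.4, 237.3])]
(-50, -33) [0.5173 0.0503] [array([294.5, 243.2]), array([340.3, 211.2])]
side [[0.6583, 0.2286], [0.6772, -0.0373], [0.4517, 0.2139], [0.4708, -0.0533]] centre [0.5645 0.088 ] yaw 4.135559526293008 res mm [[-0.2, -0.5], [-0.7, 0.8], [0.6, -0.2], [0.3, -0.1]]
(-50, 33) [0.5123 0.1173] [array([261.4, 245.2]), array([336.2, 234.5])]
(-50, 99) [0.5075 0.1831] [array([228.8, 247.2]), array([331.8, 259.3])]
(-98, 33) [0.4644 0.1139] [array([262.6, 269. ]), array([358.5, 237.7])]
(-50, -33) [0.517  0.0515] [array([293.9, 243.3]), array([340.3, 211.6])]
[0.63006644 0.3108681  0.06      ]
[0.50412589 0.30027989 0.06      ]
[ 0.6640767  -0.12189882  0.085     ]
[ 0.50513526 -0.15353362  0.045     ]
```

View pics/z0.png

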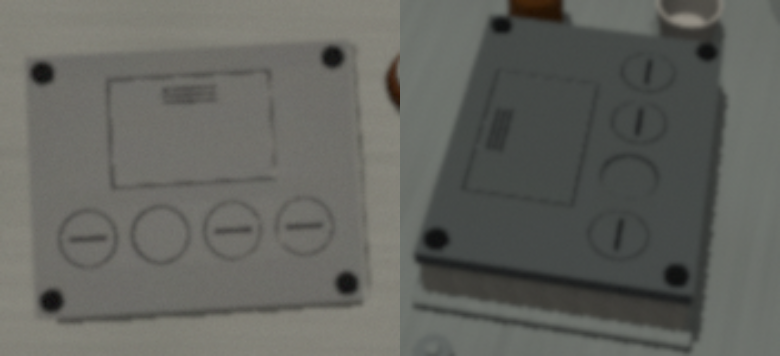

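The plate's axis is at (0.5125, 0.1167) and the bare strip beside it at (0.4645, 0.113). The two views agree to about 1 mm. I'll shut the gripper and move above the strip.

```bash
python3 -m jog '[[-1,0,0.466,-0.444,0],[-1,0,0.466,-0.444,0],[-1,0,0.466,-0.444,0],[-1,0,0.466,-0.444,0],[-1,0,0.466,-0.444,0],[-1,0,0.466,-0.444,0],[-1,0,0.466,-0.444,0],[-1,0,0.466,-0.444,0],[-1,0,0.466,-0.444,0],[-1,0,0.466,-0.444,0],[-1,0,0.466,-0.444,0],[-1,0,0.466,-0.444,0],[-1,0,0.466,-0.444,0],[-1,0,0.466,-0.444,0],[-1,0,0.466,-0.444,0],[-1,0,0.466,-0.444,0],[-1,0,0.466,-0.444,0],[-1,0,0.466,-0.444,0]]' 40
```

```text
time_s: 1.9
position: [0.4642, 0.1123, 0.2219]
tool_rot: [[0.0, 0.896, 0.445], [-0.0, 0.445, -0.896], [-1.0, 0.0, 0.0]]
ft_force: [-0.6, 0.1, 1.0]
grip_width: 0.0001
```

```bash
python3 -m jog '[[-1,0.03,0,0,0],[-1,0.06,0,0,0],[-1,0.09,0,0,0],[-1,0.11,0,0,0],[-1,0.12,0,0,0],[-1,0.12,0,0,0],[-1,0.12,0,0,0]]'; python3 - <<'E'
from h import *
for n in("top","side"):cv2.imwrite(f"pics/{n}1.png",env.get_image(n)[:,:,::-1])
a=cv2.imread("pics/top1.png");b=cv2.imread("pics/side1.png")
cv2.imwrite("pics/z1.png",np.hstack([cv2.resize(a[140:300,190:370],(400,356)),cv2.resize(b[160:310,240:400],(380,356))]))
o=env.observe();print(o['ft_force'],o['position'])
E
```

```text
time_s: 2.6
position: [0.4648, 0.113, 0.1027]
tool_rot: [[0.001, 0.895, 0.446], [-0.0, 0.446, -0.895], [-1.0, 0.001, 0.001]]
ft_force: [-0.3, 0.6, -0.1]
grip_width: 0.0002
[ 0.31938024 -0.56122641 -0.32861073] [0.46490617 0.11314119 0.10289152]
```

View pics/z1.png

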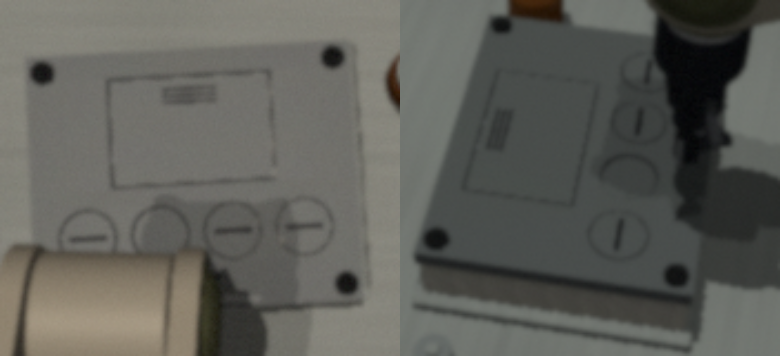

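The fingertips hang just above the bare strip, around (358,237) in the side view, to the right of the plain plate. Now I'll descend slowly to touch.

```bash
python3 -m jog '[[-1,0.004,0,0,0],[-1,0.008,0,0,0],[-1,0.011,0,0,0],[-1,0.012,0,0,0],[-1,0.013,0,0,0],[-1,0.014,0,0,0],[-1,0.015,0,0,0],[-1,0.015,0,0,0]]'
```

```text
time_s: 3.5
position: [0.4643, 0.1132, 0.0867]
tool_rot: [[-0.0, 0.895, 0.446], [-0.0, 0.446, -0.895], [-1.0, -0.0, -0.0]]
ft_force: [-0.5, 0.3, 0.4]
grip_width: -0.0
```

```bash
python3 -m jog '[[-1,0.001,0,0,0],[-1,0.001,0,0,0],[-1,0.002,0,0,0],[-1,0.002,0,0,0]]';python3 -m jog '[[-1,0.001,0,0,0],[-1,0.001,0,0,0]]'
```

```text
time_s: 3.9
position: [0.4643, 0.1132, 0.0847]
tool_rot: [[-0.0, 0.895, 0.446], [0.0, 0.446, -0.895], [-1.0, -0.0, -0.0]]
ft_force: [1.0, 0.0, 1.1]
grip_width: -0.0003
time_s: 4.1
position: [0.4642, 0.1132, 0.0837]
tool_rot: [[-0.0, 0.895, 0.446], [-0.0, 0.446, -0.895], [-1.0, -0.0, -0.0]]
ft_force: [-0.5, 0.3, -0.3]
grip_width: -0.0
```

```bash
for i in 1 ; do python3 -m jog '[[-1,0.001,0,0,0],[-1,0.001,0,0,0]]';done | grep -E 'pos|ft';python3 -m jog '[[-1,0.001,0,0,0],[-1,0.001,0,0,0]]'| grep -E 'pos|ft'
python3 - <<'E'
from h import *
cv2.imwrite("pics/side2.png",cv2.resize(env.get_image("side")[160:310,240:400,::-1],(800,600),interpolation=cv2.INTER_CUBIC));print(env.observe()['ft_force'])
E
```

```text
position: [0.4642, 0.1132, 0.0827]
ft_force: [0.3, -0.1, -0.1]
position: [0.4643, 0.1132, 0.0817]
ft_force: [0.3, 0.7, 0.1]
[-0.48125661  0.33093914 -0.50021502]
```

View pics/side2.png

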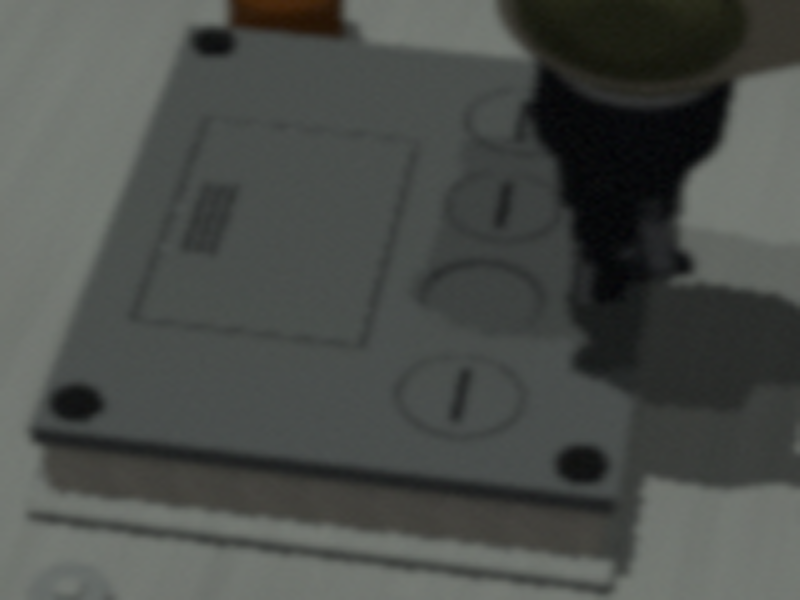

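The tips, at about (362,234) in full-frame pixels, still look a few mm above the panel. I'll continue down in small steps.

```bash
python3 -m jog '[[-1,0.001,0,0,0],[-1,0.001,0,0,0]]'| grep -E 'pos|ft';python3 -m jog '[[-1,0.001,0,0,0],[-1,0.001,0,0,0]]'| grep -E 'pos|ft';python3 -m jog '[[-1,0.001,0,0,0],[-1,0.001,0,0,0]]'| grep -E 'pos|ft'
```

```text
position: [0.4642, 0.1132, 0.0807]
ft_force: [0.3, 0.2, 0.4]
position: [0.4642, 0.1132, 0.0797]
ft_force: [-0.3, -0.4, -0.2]
position: [0.4642, 0.1132, 0.0787]
ft_force: [-0.9, 1.0, 0.2]
```

```bash
python3 - <<'E'
from h import *
p=env.observe()['position'];print(p,env.observe()['q'],env.observe()['joint_efforts'])
im=env.get_image("side")[:,:,::-1].copy();x0,y0,s=320,190,8
c=cv2.resize(im[y0:y0+75,x0:x0+90],None,fx=s,fy=s,interpolation=cv2.INTER_CUBIC)
c=cv2.convertScaleAbs(c,alpha=2.2)
for z,col in((p[2],(0,255,0)),(p[2]-.014,(0,0,255)),(.075,(255,0,0))):
    u=proj("side",[p[0],p[1],z]);print(z,u);cv2.circle(c,tuple(int(t) for t in (u-[x0,y0]+.5)*s),3,col,-1)
cv2.imwrite("pics/side3.png",c)
E
```

```text
[0.46424669 0.11322367 0.07870756] [-5.29162023e-01  2.43035579e+01  9.78497025e+01  1.61912528e-03
  5.78586194e+01  6.29544725e+01] [-4.59869538e-03 -4.06019962e+01 -1.65989381e+01  5.62023388e-05
 -2.56851705e-02 -8.22194494e-06]
0.07870755753122763 [358.75627763 236.39688743]
0.06470755753122763 [358.21975632 240.42535235]
0.075 [358.61319541 237.47121888]
```

View pics/side3.png

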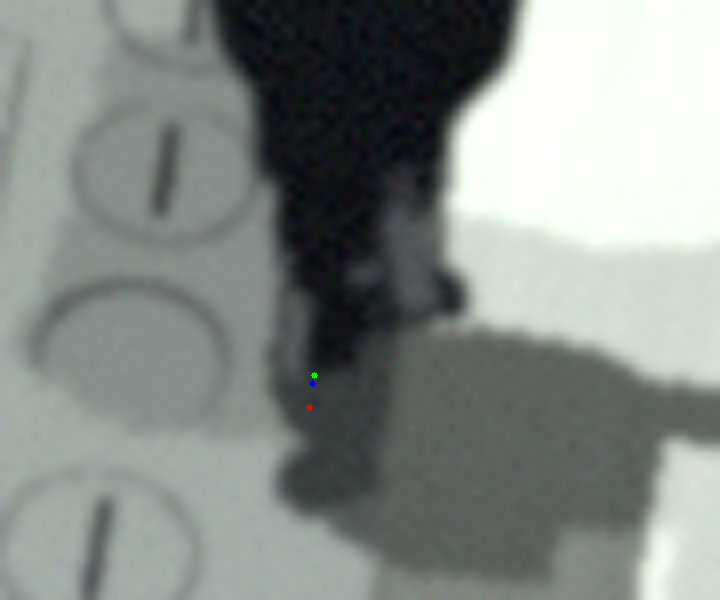

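The finger end shows at about (362,235). That is at or above the projected TCP, and its shadow is detached, so there is still a gap. I'll keep going in 1 mm steps.

```bash
python3 -m jog '[[-1,0.001,0,0,0],[-1,0.001,0,0,0]]'| grep -E 'pos|ft';python3 -m jog '[[-1,0.001,0,0,0],[-1,0.001,0,0,0]]'| grep -E 'pos|ft';python3 -m jog '[[-1,0.001,0,0,0],[-1,0.001,0,0,0]]'| grep -E 'pos|ft'; python3 - <<'E'
from h import *
print(ray("side",377.5,226,.08),ray("side",362.5,235.6,.08))
o=env.observe();print(o['ft_force'],o['grip_width'])
im=env.get_image("side")[:,:,::-1].copy();x0,y0,s=320,150,6
c=cv2.resize(im[y0:y0+100,x0:x0+120],None,fx=s,fy=s,interpolation=cv2.INTER_CUBIC)
c=np.clip((c/255.)**.5*255,0,255)
cv2.imwrite("pics/side4.png",c)
E
```

```text
position: [0.4643, 0.1132, 0.0777]
ft_force: [-0.3, 0.2, -0.1]
position: [0.4643, 0.1132, 0.0767]
ft_force: [0.0, -0.4, 0.0]
position: [0.4642, 0.1132, 0.0757]
ft_force: [0.4, 0.2, 0.5]
[0.42990336 0.07582316 0.08      ] [0.45681645 0.11011629 0.08      ]
[0.44787166 0.23599552 0.52646445] -8.591202537424445e-05[ WARN:0@2.414] global loadsave.cpp:1063 imwrite_ Unsupported depth image for selected encoder is fallbacked to CV_8U.
```

View pics/side4.png

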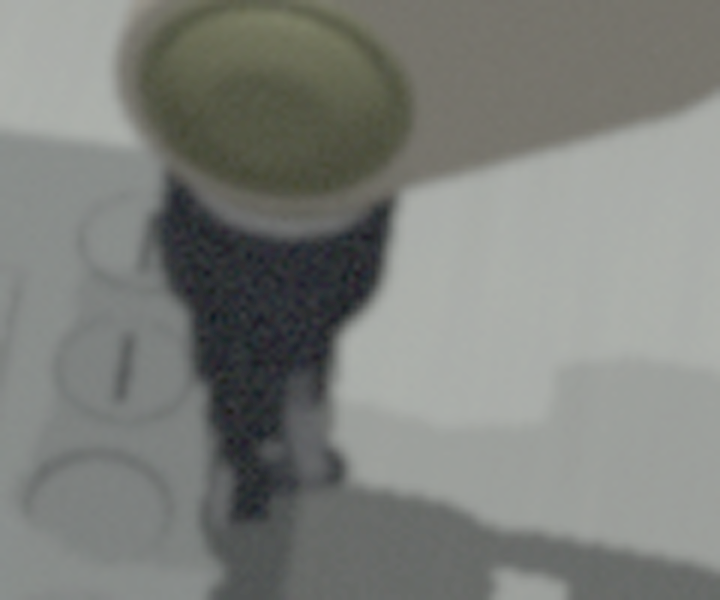

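```bash
python3 - <<'E'
from h import *
o=env.observe();p=o['position'];R=o['tool_rot'];print(o['time_s'])
im=cv2.imread("pics/side4.png");x0,y0,s=320,150,6
def box(c,xs,hy,hz,col):
    for x in xs:
        q=[proj("side",p+R@np.array([x,a*hy,b*hz])) for a,b in((1,1),(1,-1),(-1,-1),(-1,1))]
        cv2.polylines(c,[np.int32((np.array(q)-[x0,y0]+.5)*s)],True,col,1)
box(im,(.014,),.011,.0145,(0,0,255));box(im,(0,),.011,.0145,(0,255,0));box(im,(-.059,),.038,.0425,(255,0,0))
cv2.imwrite("pics/side5.png",im)
t=env.get_image("top")[:,:,::-1];cv2.imwrite("pics/top5.png",cv2.resize(t[140:300,190:370],(720,640))[:600])
E
```

```text
5.85
```

View pics/side5.png

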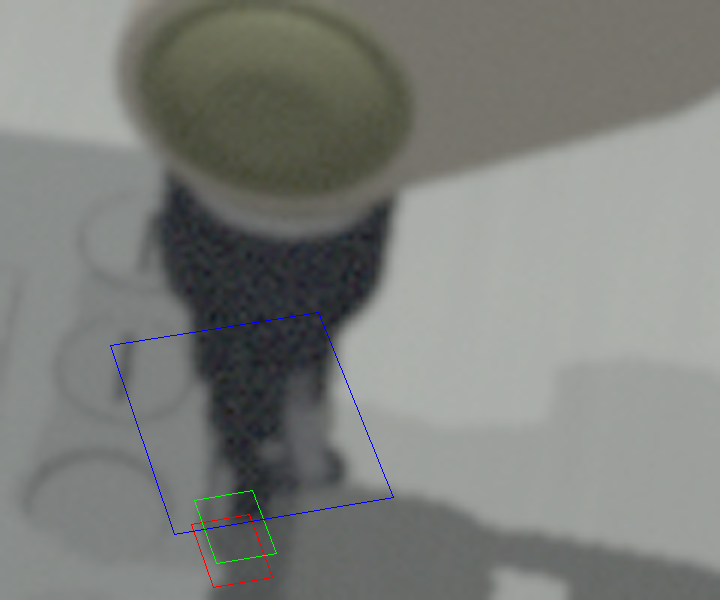

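View pics/top5.png

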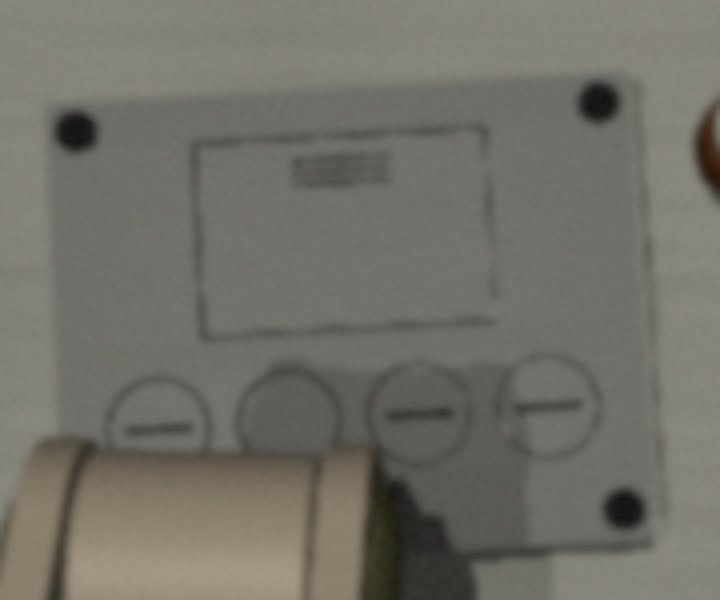

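```bash
python3 - <<'E'
from h import *
ims=[env.get_image("side")[:,:,::-1].astype(float) for _ in range(4)]
im=sum(ims)/4;np.save("avg1.npy",im);x0,y0,s=335,195,12
c=cv2.resize(im[y0:y0+48,x0:x0+64],None,fx=s,fy=s,interpolation=cv2.INTER_CUBIC)
c=np.clip((np.clip(c,0,110)/110.)**.6*255,0,255).astype(np.uint8)
cv2.imwrite("pics/side6.png",c);print(env.observe()['ft_force'],env.observe()['wrist_torque'])
E
```

```text
[0.27470515 0.30009291 0.14407055] [-0.03866514 -0.01775592  0.01729609]
```

View pics/side6.png

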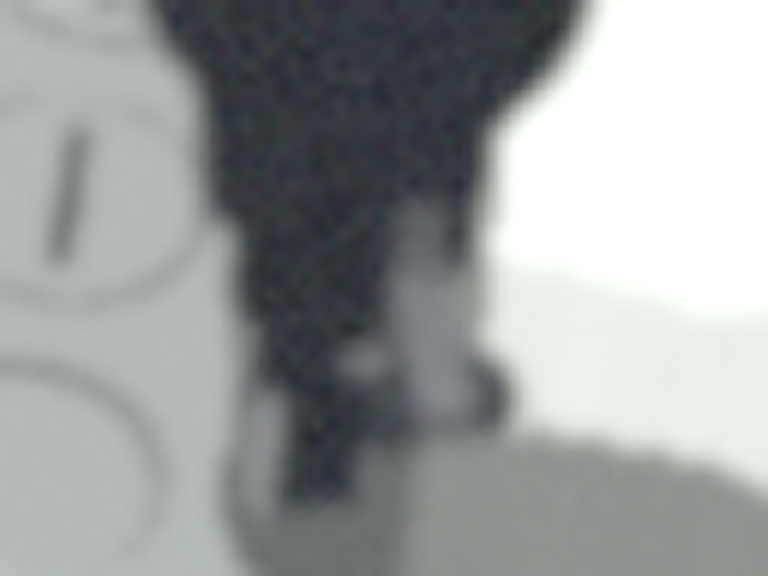

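The finger end at (357,238) sits about 6 px higher than a tip at the reported height would. The shadow gap at (360,252) also suggests the real clearance is 20 mm or more. Force is the reliable cue, so I'll feel downwards in gentle steps and stop on a rise.

```bash
python3 -m jog '[[-1,0.001,0,0,0],[-1,0.002,0,0,0]]'| grep -E 'pos|ft';python3 -m jog '[[-1,0.001,0,0,0],[-1,0.002,0,0,0]]'| grep -E 'pos|ft';
```

```text
position: [0.4643, 0.1132, 0.0738]
ft_force: [0.5, 0.3, 0.5]
position: [0.4643, 0.1132, 0.0717]
ft_force: [0.6, -0.2, -0.6]
```

```bash
python3 -m jog '[[-1,0.001,0,0,0],[-1,0.002,0,0,0]]'| grep -E 'pos|ft';python3 -m jog '[[-1,0.001,0,0,0],[-1,0.002,0,0,0]]'| grep -E 'pos|ft';
```

```text
position: [0.4643, 0.1132, 0.0697]
ft_force: [0.5, 0.2, -0.0]
position: [0.4643, 0.1132, 0.0677]
ft_force: [-0.8, 0.1, 0.3]
```

```bash
python3 - <<'E'
from h import *
ims=[env.get_image("side")[:,:,::-1].astype(float) for _ in range(2)]
im=sum(ims)/2;np.save("avg2.npy",im);x0,y0,s=325,185,9
c=cv2.resize(im[y0:y0+66,x0:x0+80],None,fx=s,fy=s,interpolation=cv2.INTER_CUBIC)
c=np.clip((np.clip(c,0,130)/130.)**.6*255,0,255).astype(np.uint8)
cv2.imwrite("pics/side7.png",c);print(env.observe()['ft_force'],env.observe()['wrist_torque'])
E
```

```text
[ 1.13830014 -0.71894363  0.14441143] [-0.05527242  0.03511818  0.03259206]
```

View pics/side7.png

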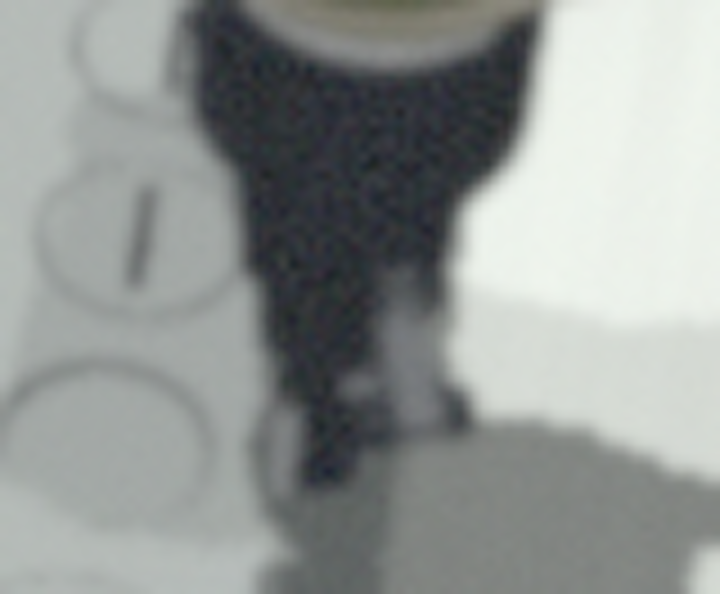

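The tip, at about (357,240), is still clear of its shadow and there's no force. I'll continue.

```bash
python3 -m jog '[[-1,0.001,0,0,0],[-1,0.002,0,0,0]]'| grep -E 'pos|ft';python3 -m jog '[[-1,0.001,0,0,0],[-1,0.002,0,0,0]]'| grep -E 'pos|ft';
```

```text
position: [0.4643, 0.1132, 0.0658]
ft_force: [-0.4, -0.3, -0.5]
position: [0.4644, 0.1132, 0.0654]
ft_force: [-9.0, -0.8, 32.5]
```

```bash
python3 -m jog '[[-1,0.001,0,0,0],[-1,0.002,0,0,0]]'| grep -E 'pos|ft';
```

```text
position: [0.4645, 0.1132, 0.0653]
ft_force: [-16.7, -1.7, 56.2]
```

```bash
python3 -m jog '[[-1,0.001,0,0,0],[-1,0.002,0,0,0]]'| grep -E 'pos|ft';
```

```text
position: [0.4645, 0.1132, 0.0652]
ft_force: [-24.7, -3.5, 80.3]
```

```bash
python3 -m jog '[[-1,0.001,0,0,0],[-1,0.002,0,0,0]]'| grep -E 'pos|ft';
```

```text
position: [0.4646, 0.1132, 0.0651]
ft_force: [-31.1, -3.4, 103.8]
```

I queued too many steps after contact: the force reached 104 N, still under the 120 N limit. I'll back off now and note the moment first.

```bash
python3 -c "
from rig import env
o=env.observe();print(o['ft_force'],o['wrist_torque'],o['position'])"; python3 -m jog '[[-1,-0.004,0,0,0],[-1,-0.007,0,0,0],[-1,-0.007,0,0,0]]'| grep -E 'pos|ft'
```

```text
[-31.12186169  -3.37647932 103.81862022] [-0.62087224  5.47022439 -0.02592471] [0.46460061 0.11319602 0.06505487]
position: [0.4646, 0.1132, 0.0655]
ft_force: [-4.7, -0.1, 19.3]
```

```bash
python3 - <<'E'
from h import *
o=env.observe();p=o['position'];R=o['tool_rot'];print(p,o['ft_force'],o['time_s'])
ims=[env.get_image("side")[:,:,::-1].astype(float) for _ in range(2)]
im=sum(ims)/2;x0,y0,s=325,185,9
c=cv2.resize(im[y0:y0+66,x0:x0+80],None,fx=s,fy=s,interpolation=cv2.INTER_CUBIC)
c=np.clip((np.clip(c,0,130)/130.)**.6*255,0,255).astype(np.uint8)
q=[proj("side",np.r_[(p+R@np.array([0,a*.011,b*.0145]))[:2],.075]) for a,b in((1,1),(1,-1),(-1,-1),(-1,1))]
cv2.polylines(c,[np.int32((np.array(q)-[x0,y0]+.5)*s)],True,(0,0,255),1)
cv2.imwrite("pics/side8.png",c)
E
```

```text
[0.4646074  0.11322018 0.06546065] [-4.72514575 -0.10874656 19.26168801] 8.3
```

View pics/side8.png

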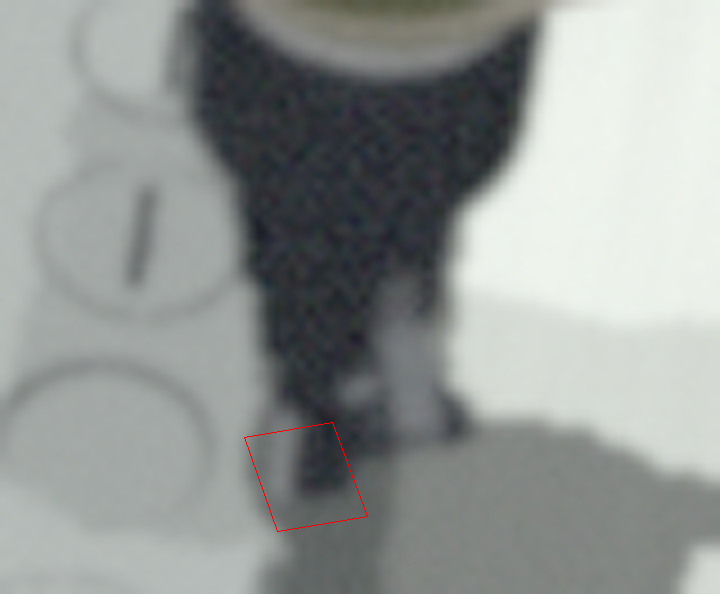

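Contact is established. The tip touches the panel when the reported TCP z is about 0.0655, and the moment places the contact on the tool axis. The image shows the tip where the reported x,y projects, around (358,239). So the shut tip is effectively about 9 mm behind the TCP. The plate's face should then be at about 0.0625 and its stop at about 0.0565. I'll lift and move over the plate.

```bash
python3 -m jog '[[-1,-0.008,0,0,0],[-1,-0.015,0,0,0],[-1,-0.015,0.015,0.006,0],[-1,-0.015,0.03,0.012,0],[-1,-0.015,0.0444,0.0182,0],[-1,-0.015,0.0444,0.0182,0],[-1,-0.010,0.0444,0.0182,0],[-1,-0.005,0.0444,0.0182,0],[-1,-0.005,0.0444,0.0182,0]]'; python3 - <<'E'
from h import *
o=env.observe();p=o['position'];R=o['tool_rot']
im=sum(env.get_image("side")[:,:,::-1].astype(float) for _ in range(2))/2;x0,y0,s=300,185,9
c=cv2.resize(im[y0:y0+66,x0:x0+85],None,fx=s,fy=s,interpolation=cv2.INTER_CUBIC)
c=np.clip((np.clip(c,0,130)/130.)**.6*255,0,255).astype(np.uint8)
q=[proj("side",np.r_[(p+R@np.array([0,a*.011,b*.0145]))[:2],p[2]+.0094]) for a,b in((1,1),(1,-1),(-1,-1),(-1,1))]
cv2.polylines(c,[np.int32((np.array(q)-[x0,y0]+.5)*s)],True,(0,0,255),1)
q=[proj("side",[.5124+.026*np.cos(t),.1168+.026*np.sin(t),.075]) for t in np.linspace(0,6.28,60)]
cv2.polylines(c,[np.int32((np.array(q)-[x0,y0]+.5)*s)],True,(255,0,0),1)
cv2.imwrite("pics/side9.png",c)
E
```

```text
time_s: 9.3
position: [0.5111, 0.1168, 0.069]
tool_rot: [[-0.002, 0.895, 0.446], [0.0, 0.446, -0.895], [-1.0, -0.002, -0.001]]
ft_force: [0.2, 0.2, 0.0]
grip_width: 0.0001
```

View pics/side9.png

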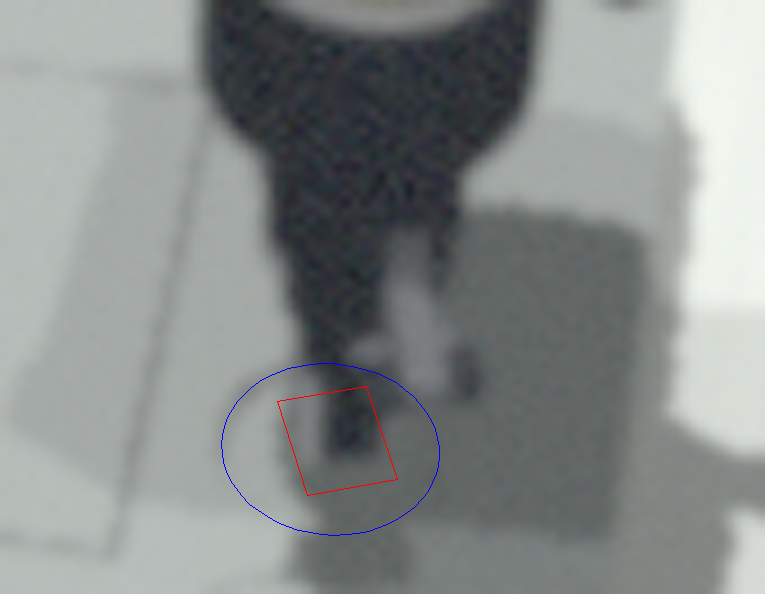

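The tip is inside the hole's outline (blue) with margin. It sits perhaps 2 px high, so I'll bias it 3 mm towards +y and 1 mm towards +x, then press in small steps, checking each one.

```bash
python3 -m jog '[[-1,0,0.002,-0.002,0],[-1,0.002,0.002,-0.002,0],[-1,0.004,0.002,-0.002,0],[-1,0.0045,0.002,-0.002,0],[-1,0.0045,0.002,-0.002,0]]'
```

```text
time_s: 9.9
position: [0.5129, 0.1194, 0.0652]
tool_rot: [[-0.0, 0.895, 0.446], [-0.0, 0.446, -0.895], [-1.0, -0.0, -0.0]]
ft_force: [0.4, -0.2, -0.0]
grip_width: 0.0002
```

```bash
python3 -m jog '[[-1,0.0005,0,0,0],[-1,0.0015,0,0,0],[-1,0.0015,0,0,0]]'|grep -E 'pos|ft'
```

```text
position: [0.513, 0.1194, 0.0637]
ft_force: [0.7, 0.3, 0.5]
```

Below panel level with no force, so the tip is inside the hole. I'll carry on.

```bash
python3 -m jog '[[-1,0.001,0,0,0],[-1,0.002,0,0,0],[-1,0.002,0,0,0]]'|grep -E 'pos|ft'
```

```text
position: [0.5131, 0.1194, 0.0618]
ft_force: [-0.2, -0.3, 1.0]
```

```bash
python3 -m jog '[[-1,0.001,0,0,0],[-1,0.002,0,0,0],[-1,0.002,0,0,0]]'|grep -E 'pos|ft'
```

```text
position: [0.5131, 0.1194, 0.0598]
ft_force: [0.4, 0.2, 2.0]
```

```bash
python3 -m jog '[[-1,0.001,0,0,0],[-1,0.002,0,0,0],[-1,0.002,0,0,0]]'|grep -E 'pos|ft'
```

```text
position: [0.5131, 0.1194, 0.0577]
ft_force: [1.0, 0.2, 0.9]
```

```bash
python3 -m jog '[[-1,0.001,0,0,0],[-1,0.0015,0,0,0],[-1,0.0015,0,0,0]]'|grep -E 'pos|ft'
```

```text
position: [0.5131, 0.1194, 0.0565]
ft_force: [-1.1, -0.5, 4.8]
```

```bash
python3 -m jog '[[-1,0.001,0,0,0],[-1,0.001,0,0,0]]'|grep -E 'pos|ft'
```

```text
position: [0.5132, 0.1194, 0.0564]
ft_force: [-3.3, -0.4, 15.0]
```

The rigid stop is at 0.0564, as predicted, with 15 N of force. I'll check the door in a picture before leaving.

```bash
python3 -m jog '[[-1,0.0005,0,0,0],[-1,0.0005,0,0,0]]'|grep -E 'pos|ft'; python3 - <<'E'
from h import *
im=np.hstack([cv2.resize(env.get_image(n)[a:b,c:d,::-1],(390,400)) for n,a,b,c,d in(("top",130,300,190,360),("side",130,310,230,405))])
cv2.imwrite("pics/d.png",cv2.convertScaleAbs(im,alpha=1.6))
E
```

```text
position: [0.5132, 0.1194, 0.0564]
ft_force: [-4.9, -1.0, 18.7]
```

View pics/d.png

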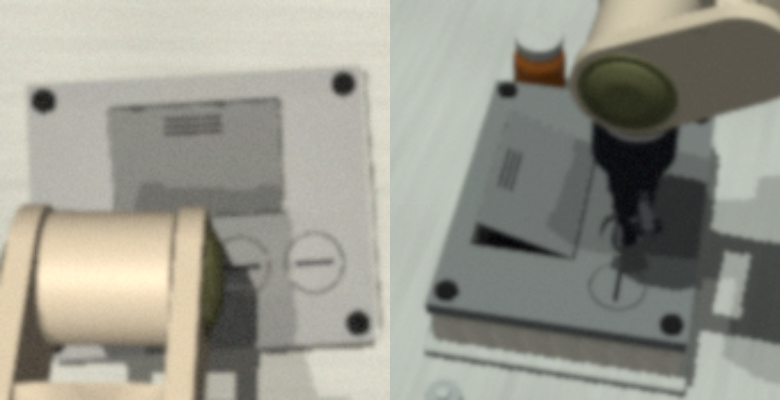

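The door is ajar: the side view shows a dark wedge at its free edge, around crop (480,235). I'll withdraw straight up.

```bash
python3 -m jog '[[-1,-0.005,0,0,0],[-1,-0.02,0,0,0],[-1,-0.05,0,0,0],[-1,-0.09,0,0,0],[-1,-0.13,0,0,0],[-1,-0.15,0,0,0],[-1,-0.15,-0.08,-0.04,0],[-1,-0.15,-0.12,-0.06,0],[-1,-0.15,-0.12,-0.06,0],[-1,-0.15,-0.12,-0.06,0],[-1,-0.15,-0.12,-0.06,0],[-1,-0.15,-0.12,-0.06,0]]'; python3 - <<'E'
from h import *
im=np.hstack([cv2.resize(env.get_image(n)[a:b,c:d,::-1],(390,330)) for n,a,b,c,d in(("top",110,310,150,420),("side",110,360,200,440))])
cv2.imwrite("pics/e.png",cv2.convertScaleAbs(im,alpha=1.6))
E
```

```text
time_s: 13.1
position: [0.3798, 0.1195, 0.2048]
tool_rot: [[0.0, 0.895, 0.446], [0.0, 0.446, -0.895], [-1.0, 0.0, 0.0]]
ft_force: [0.5, -0.2, -0.6]
grip_width: 0.0003
```

View pics/e.png

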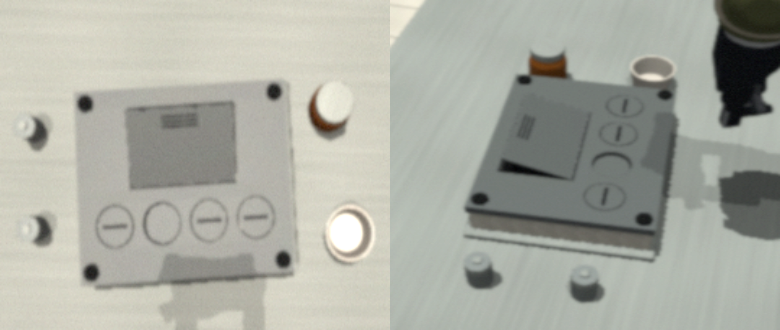

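The door stands ajar and the plate is sunk, at crop (163,222) in the top view. The cells, jar and ramekin are upright in their places and the hand is clear, so I'm handing in.

```bash
python3 -c "
from rig import env
print(env.close_job())"
```

```text
the job is handed in; nothing more can be done
None
```

The battery door is ajar, and I handed the job in just after 13.1 s of the 32 s allowed; no verdict was reported. With the gripper shut, I touched the bare strip of the panel, then moved into the one slotless hole (second from the +y end). I pressed its plate about 6 mm to the rigid stop at roughly 15–19 N, then withdrew.

**Last checks:** The final pictures show the door ajar and the plate sunk. Both cells, the jar and the ramekin look upright and unmoved, by eye only. The hand is clear, with no contact force.

**What went wrong or disagreed:**
- **Panel touch too hard:** I queued several steps past contact, so the wrist force rose to about 104 N, under the 120 N limit. I then backed off. The wrist moment suggested the load was on the fingertips, not the gripper's body.
- **Height mismatch:** Contact came at a reported TCP height of 0.0655 m, while the panel is at 0.075 m. The fingertips should stand 14 mm ahead of the TCP, so that is about 23 mm lower than expected. I never found out why, and used the felt contact as the height reference instead. The stop came at 0.0564 m, where that reference predicted it.
- **Small view offset:** The side view put the tip 2–3 pixels higher than the reported position, so I shifted it about 3 mm towards +y before pressing.

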